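# Tip the mill balls out and bolt the tub down

### The job

Empty the three grinding balls out of the heavy metal tub into the teal wash tub: rock the metal tub forward on its rounded front base edge, never lifting that edge off the stand, then rock it gently back until it sits flat in its place. Then lock it down with the long steel bolt: push the bolt partway into its guide, let go, take it again further back and push it fully home. Leave the wash tub where it is, do not disturb the other things, and let go of everything.

Things in the scene. Friction and masses are not known exactly. Their poses are not given: they have to be found in the camera images.
- stand: Plywood tipping stand, fixed; place and yaw vary. Origin on the bench (z = 0) below the middle of the metal tub's place. The tub pours to the stand's -y; +y is the handle side. Deck 200 (x) by 123 mm (y), top at z = 115 mm. Two toe stops 10 mm high in front of the tub's base edge (x = +-66..100, y = -57..-69 mm), with side ears: the edge can roll there but not slide forward.
- seat (a point): Point of the stand where the metal tub's origin is when it sits in its place: x = 0, y = 0, z = 115 mm in the stand's frame, same axes.
- mill_tub: Heavy open grey metal tub, loose, 1.0 to 1.7 kg. Origin: centre of its underside; axes as the stand's when seated. Base plate 184 (x) by 110 (y) by 10 mm, front edge rounded. Body 124 mm wide, rim at z = 105, rear wall at y = 50 mm. Front wall flares 35 degrees to a lip at y = -112: balls roll out at 60 to 75 degrees of rocking (1.3 rad is safe). Near 60 degrees it may overbalance: keep hold.
- handle (a point): Middle of the metal tub's handle: a round smooth steel bar 16 mm thick, along the tub's x, 72 mm free between its two arms, 47 mm clear of the rear wall; at x = 0, y = 105, z = 75 mm in the tub's frame. It turns between fingers that pinch it from above, so the gripper may stay upright while the tub is rocked.
- edge_left (a point): Left-hand (-x) end of the line that the metal tub rocks about: centre of the 5 mm rounding of its front base edge, at x = -92, y = -50, z = 5 mm in the tub's frame.
- edge_right (a point): Right-hand (+x) end of that line, at x = 92, y = -50, z = 5 mm in the tub's frame.
- lock_bolt (a joint): Slide of the lock bolt in m: 0 drawn back, 0.090 fully home (hard stop: its collar meets the guide tube). Moves to the stand's -y with about 2 N friction, stays where left; starts at 0 to 0.008. Round steel rod 16 mm thick, 225 mm long. Home, it lies 4 mm above the ledge of the tub's base plate beside the body (-x side) and holds the tub down.
- bolt_collar (a point): Middle of the bolt's collar (26 mm across, 8 mm long), on the bolt's axis; moves with the bolt. In the stand's frame at y = 246 mm when drawn back (hidden in the rear sleeve), 156 mm when home. Bare rod reaches from this point 44 mm back (+y) to the bolt's rear end.
- guide_end (a point): Rear mouth of the bolt's guide tube (30 mm across, bore 85 mm deep, y = 65 to 150 mm), on the bolt's axis, which runs along the stand's y: stand frame x = -80, y = 150, z = 137 mm. Behind it the bolt is bare in a window as far as the rear sleeve; under the window is only a 10 mm foot board.
- sleeve_front (a point): Front mouth of the blind rear sleeve (38 mm across, y = 235 to 301 mm), on the bolt's axis: stand frame x = -80, y = 235, z = 137 mm. The window between guide tube and sleeve is 85 mm long, so one grip in it cannot push the bolt its whole 90 mm.
- wash_tub: Teal plastic wash tub, 212 (x) by 280 (y) by 90 mm high, loose, 0.9 kg, open top, standing on the bench in front (-y side) of the stand. Origin: centre of its underside.
- ball_1_center (a point): Centre of one of the three white grinding balls, 46 mm across, 0.1 kg, at the start inside the metal tub. The balls are alike.
- ball_2_center (a point): Centre of one of the three white grinding balls, 46 mm across, 0.1 kg, at the start inside the metal tub. The balls are alike.
- ball_3_center (a point): Centre of one of the three white grinding balls, 46 mm across, 0.1 kg, at the start inside the metal tub. The balls are alike.
- clay_ring: Bystander: flat clay ring 76 mm across, 23 mm high, on the bench behind the stand.
- clay_disc: Bystander: flat clay disc 100 mm across, 9 mm thick.
- cup: Bystander: small clay cup, 66 mm across, 52 mm high, beyond the wash tub.
- pot: Bystander: small flared pot, 87 mm across, 90 mm high.
- glaze_jar: Bystander: glaze jar, 65 mm across, 91 mm high.
- mug: Bystander: mug with handle, 74 mm high.

How it is judged:
By the outcome, as a careful person would: the job done as asked, in the order asked, and still so for the second after the job is handed in, with the robot touching nothing.
It also fails if it takes over 61 s, if anything falls off the work surface, if the arm or the gripper's body presses on something with over 40 N, if the wrist force passes 120 N, or if a joint passes its speed limit or range.

### The arm

A 6-joint arm with a two-finger parallel gripper is mounted at the origin on a cart in front of the work surface, level with it; the furniture and walls round the work are solid. World frame = base frame: x ahead of the robot, y to its left, z up, the work surface at z = 0. Lengths are in mm, angles in rad, forces in N, time in s.
With the tool pointing down it reaches from about 350 to 950 mm from the base axis. Payload 17.4 kg.
Tool frame: the origin (TCP) lies at the very end of the fingers, on their centre line; the grasp point (between the pads) lies 19 mm behind it; z points along the fingers, y is the line along which they close (so a half turn about z gives the same grasp; the last joint's range is limited). The gripper opens to 93 mm and grips with 3 to 60 N. Pads are 15 mm wide; open, the fingers measure 128 mm over their backs; the gripper's body (75 mm by 188 mm) begins 65 mm behind the grasp point.
Start: joints at [-1.365, 0.116, 1.442, -0, 1.584, -0.038], TCP at [162.93, -655.047, 218.646] pointing down, gripper open.
Joint ranges: [-2.83, 2.83], [-0.83, 2.19], [0.07, 2.5], [-1.14, 4.28], [0.01, 3], [-2.97, 2.97]. Speed limits (rad/s): [1.89, 1.89, 2.22, 3.14, 3.14, 3.14].

### API

Orientations are given as a unit quaternion [w, x, y, z].
In Python, from cell import bot gives the robot as it stands.
- The arm moves only by the shell command python3 jog.py 'ROWS' [OPENING]. ROWS is a JSON object with one list for each field, all of the same length, 1 to 8, a row being the entries at one place: dx, dy, dz (the shift in mm), ax, ay, az (a rotation vector in rad); each row shifts and turns the commanded pose from where the row before left it, along the tool's axes as they then stand; what a row does not reach is not made up. A row lasts 1/10 s, in which the tool goes at most 50 mm and 0.15 rad, less where a joint would pass 70% of its speed; a pose out of reach is approached as far as the arm can. OPENING is the opening from 0.0 (shut) to 1.0 (fully open), set as the command begins (- or left out keeps the last). The fingers move at their own pace and stop on an object; the grip force is fixed at half the most. Time passes only in rows, so rows that do not move let the fingers close. It prints the time, the measured TCP pose, the force, the opening and the grip force at its end. Input that does not fit is refused with a message, and nothing moves.
- bot.get_state(): the state, without advancing time (a new reading comes with each control period).
- bot.capture(name): name is "scene" or "top"; returns a dict with "color" (400x640x3 uint8, red, green, blue), "fx", "fy", "cx", "cy" (pixels), "view" (4x4, takes a point from world to camera coordinates). Camera axes: x right, y down, z forward; pixel columns grow to the right and rows downward; lengths in mm; the calibration is good to about 2 mm. A picture is of the moment at which its call begins. There is no depth.
- bot.sign_off(): hands the job in; it is judged then, once.
The state is a dict: "clock": time; "qpos": joint angles; "qvel": joint speeds; "tau": joint torques, N m; "eef_pos": TCP position; "orientation": TCP orientation; "contact_force": force on the tool from outside, world axes, zero at the start; "moment": the same for the moment, N m; "finger_gap": opening from 0.0 (shut) to 1.0 (fully open); "grasp_force": force on a finger pad.
Only numpy, scipy, OpenCV 4.12 (cv2) and the standard library are available. Lean on these libraries where they do the work, as an engineer would, in place of code of your own. Each camera call takes 0.05 s, during which the arm holds its last target. There are 200 camera calls.

## Working session

There is one attempt and no reset: what is moved stays moved. The work goes in short steps, Python scripts to look and compute and a shell command to move; the robot and the scene stay as the last step left them, time stands still between calls to the robot, and variables do not carry over. Pictures are saved under pics/ and viewed, at most 10 in all, crops included, and the job is handed in when it is done.

```bash
ls; mkdir -p pics
python3 - <<'E'
from cell import bot
import cv2,numpy as np,pickle
for n in("scene","top"):
    c=bot.capture(n); pickle.dump(c,open(n+'.pkl','wb'))
    cv2.imwrite(f'pics/{n}0.png',c['color'][:,:,::-1])
    print(n,c['fx'],c['fy'],c['cx'],c['cy']);print(np.round(c['view'],3))
print(bot.get_state())
E
```

```text
cell.py
jog.py
pics
scene 492.3496518973525 492.3496518973525 321.5443608862659 185.8061781353553
[[ 5.570000e-01 -8.300000e-01 -2.600000e-02 -3.834110e+02]
 [-3.550000e-01 -2.100000e-01 -9.110000e-01  3.240410e+02]
 [ 7.510000e-01  5.160000e-01 -4.120000e-01  1.667773e+03]
 [ 0.000000e+00  0.000000e+00  0.000000e+00  1.000000e+00]]
top 384.8410270286884 384.8410270286884 320.25821684895396 204.22600837093654
[[-2.400000e-02 -1.000000e+00  1.200000e-02 -6.960500e+01]
 [-9.940000e-01  2.200000e-02 -1.070000e-01  6.018270e+02]
 [ 1.070000e-01 -1.400000e-02 -9.940000e-01  1.382756e+03]
 [ 0.000000e+00  0.000000e+00  0.000000e+00  1.000000e+00]]
{'clock': 0.1, 'qpos': array([-1.36479709e+00,  1.16453057e-01,  1.44220946e+00, -4.33432422e-07,
        1.58396813e+00, -3.78086481e-02]), 'qvel': array([-5.43558566e-04, -5.07734027e-04, -2.96046543e-03,  4.69085134e-04,
       -2.89748791e-05,  9.41245896e-04]), 'tau': array([ 1.12070837e-03, -7.22897029e+01, -6.23867512e+01,  7.80199980e-02,
        2.27033242e-02, -3.96493488e-05]), 'eef_pos': array([ 162.89399846, -654.8673083 ,  217.96202551]), 'orientation': array([-5.17141935e-04,  9.92578778e-01,  1.21602219e-01, -4.38094796e-05]), 'contact_force': array([ 0.44879504,  0.64645855, -0.28124445]), 'moment': array([ 0.00461289, -0.02914397,  0.01626097]), 'grasp_force': 0.0, 'finger_gap': 1.0001534270652799}
```

View pics/scene0.png

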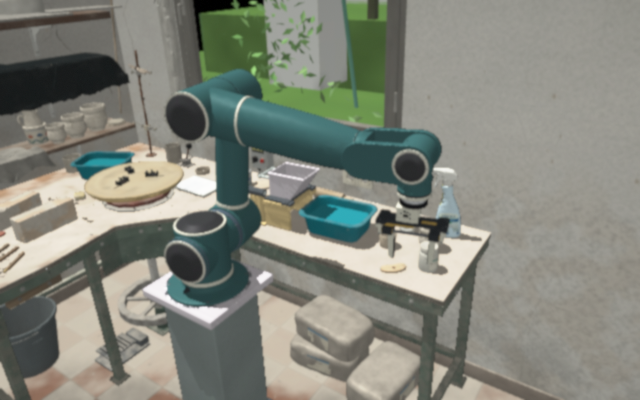

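View pics/top0.png

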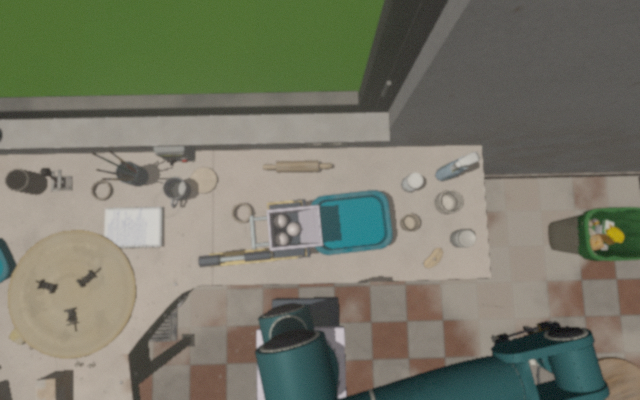

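The top view shows the metal tub near (295,228), its handle bar at about x=255, the bolt and guide along y≈258 (sleeve at 208,261), and the wash tub at (355,220). The stand's yaw is near 0. I'll zoom in on both views.

Run:
```python
import cv2,pickle
t=pickle.load(open('top.pkl','rb'))['color'][:,:,::-1];s=pickle.load(open('scene.pkl','rb'))['color'][:,:,::-1]
cv2.imwrite('pics/top1.png',cv2.resize(t[180:280,190:350],None,fx=5,fy=5,interpolation=cv2.INTER_CUBIC))
cv2.imwrite('pics/sc1.png',cv2.resize(s[140:250,230:390],None,fx=5,fy=5,interpolation=cv2.INTER_CUBIC))
```

```text
(no output)
```

View pics/top1.png

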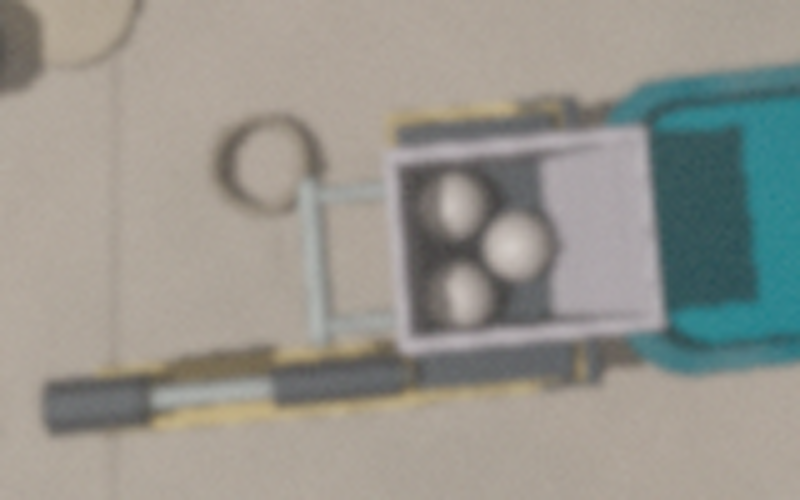

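View pics/sc1.png

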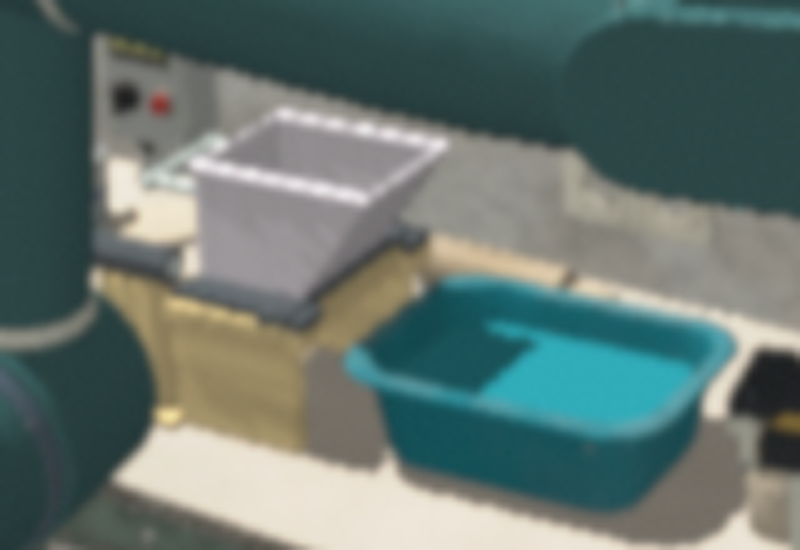

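The top crop gives these crop pixels:
- Rim corners: (387,150), (403,350), (645,128) and (665,328).
- Handle bar: from (311,182) to (322,340).
- Bolt window: from (152,393) to (275,384).
- Balls: at (458,203), (515,245) and (463,293).

Next I fit the stand's pose in the plane.

```bash
cat > h.py <<'E'
import numpy as np,pickle,cv2
from scipy.optimize import least_squares
def proj(c,P):
    P=np.atleast_2d(P);q=P@c['view'][:3,:3].T+c['view'][:3,3]
    return np.c_[c['fx']*q[:,0]/q[:,2]+c['cx'],c['fy']*q[:,1]/q[:,2]+c['cy']]
def ray(c,uv,z):
    R=c['view'][:3,:3];t=c['view'][:3,3];o=-R.T@t
    d=R.T@np.array([(uv[0]-c['cx'])/c['fx'],(uv[1]-c['cy'])/c['fy'],1]);return o+d*(z-o[2])/d[2]
def st(p,P):
    P=np.atleast_2d(P).astype(float);a=p[2];c,s=np.cos(a),np.sin(a)
    return np.c_[p[0]+c*P[:,0]-s*P[:,1],p[1]+s*P[:,0]+c*P[:,1],P[:,2]]
E
python3 - <<'E'
from h import *
t=pickle.load(open('top.pkl','rb'));s=pickle.load(open('scene.pkl','rb'))
cr=np.array([[387,150],[403,350],[645,128],[665,328],[316,261],[152,393],[275,384]])
uv=cr/5+[190,180]-.4
M=np.array([[62,50,220],[-62,50,220],[62,-112,220],[-62,-112,220],[0,105,190],[-80,235,140],[-80,150,140]])
for k in(list(range(5)),list(range(7))):
    r=least_squares(lambda p:(proj(t,st(p,M[k]))-uv[k]).ravel(),[600,150,0])
    print(r.x,np.round(r.fun.reshape(-1,2),1).tolist())
p=r.x;np.save('p.npy',p)
print('scene check',((proj(s,st(p,M[:5]))-[230,140]+.4)*5).round())
for n,P in dict(handle=[0,105,190],win1=[-80,150,137],win2=[-80,235,137],edgeM=[0,-50,120]).items():print(n,st(p,P).round(1))
E
```

```text
[5.06076628e+02 3.31876149e+01 6.72807177e-02] [[0.5, 0.6], [0.3, -0.3], [-0.3, 0.5], [-0.8, -0.6], [0.3, -0.2]]
[5.06873751e+02 3.19941952e+01 6.29288217e-02] [[0.9, 0.3], [0.6, -0.6], [0.1, 0.4], [-0.5, -0.7], [0.7, -0.6], [-1.4, 0.9], [-0.5, 0.4]]
scene check [[285. 116.]
 [197. 168.]
 [453. 150.]
 [370. 206.]
 [190. 164.]]
handle [[500.3 136.8 190. ]]
win1 [[417.6 176.7 137. ]]
win2 [[412.3 261.5 137. ]]
edgeM [[510.  -17.9 120. ]]
```
Scene check: observed corners approx (275,112),(197,162),(445,145),(368,203). Residual ~ 1-2 px of full... (+8/5=1.6px ~ 5mm). Hmm: handle observed mid ~ (180,163). Predicted offset +10,+3ish in crop = 2px => at distance ~2000mm, 4mm/px → ~6mm right → right in the scene image = .557x -.83y... So true y larger by ~5mm? rim corner estimation includes outer corners. Fit without the bolts gave y=33.2 and x=506. Calibration 2mm. Do two-view joint fit. Blur biased. Sub-pixel in top (scale 3.3 mm/px): y 0.3px=1mm. Use joint fit w/ rim: outer rim width may be 124+thickness? In top: width 201/5*~3.0=.. fine. Yaw 0.067 by tub: line lip (645,128)->(665,328): atan(20/200)=0.1 with camera yaw .024 → .076. Rear: 16/200=.08→.056. handle 11/158=.07→.046. side edges: (258,-22)=.085→.061;(262,-22)->.060. Bolt: (123,-9)=.073→.049. Yaw ≈0.06 ok.

Create d.py:
```python
import sys;from h import *;from cell import bot
from scipy.spatial.transform import Rotation as Ro
p=np.load('p.npy');s=bot.get_state();w,x,y,z=s['orientation'];R=Ro.from_quat([x,y,z,w])
X=R.as_matrix();e=s['eef_pos'];c,sn=np.cos(p[2]),np.sin(p[2]);S=np.array([[c,-sn,0],[sn,c,0],[0,0,1]])
print('t',round(s['clock'],2),'stand',(S.T@(e-[p[0],p[1],0])).round(1),'ang',round(np.arctan2(X[1,0],X[0,0])-p[2],3),'tilt',X[:,2].round(3),'F',(S.T@s['contact_force']).round(1),'gap',round(s['finger_gap']*93,1),'gr',round(s['grasp_force'],1))
if len(sys.argv)>3: print('delta tool',(X.T@(st(p,[list(map(float,sys.argv[1:4]))])[0]-e)).round(1))
```

```bash
python3 -c "
import numpy as np;np.save('p.npy',[506.5,33.2,.062])"
python3 jog.py '{"dx":[0,0,21,21,21,21,21,21],"dy":[0,0,-43,-43,-43,-43,-43,-43],"dz":[-50,-45,0,0,0,0,0,0],"ax":[0,0,0,0,0,0,0,0],"ay":[0,0,0,0,0,0,0,0],"az":[0.15,0.032,0,0,0,0,0,0]}' .5
python3 d.py 0 105 260
```

```text
clock: 0.9
eef_pos: [272.9, -387.9, 313.3]
orientation: [-0.0, 1.0, 0.031, -0.0]
contact_force: [1.1, -0.4, 1.0]
finger_gap: 0.502
grasp_force: 0.0
t 0.9 stand [-259.2 -405.8  313.3] ang -0.001 tilt [-0.  0. -1.] F [ 1.  -0.5  1. ] gap 46.7 gr 0.0
delta tool [ 258.9 -511.    53.4]
```

```bash
python3 jog.py '{"dx":[21,21,21,21,21,21,21,21],"dy":[-42,-42,-42,-42,-42,-42,-42,-42],"dz":[0,0,0,0,0,0,0,0],"ax":[0,0,0,0,0,0,0,0],"ay":[0,0,0,0,0,0,0,0],"az":[0,0,0,0,0,0,0,0]}'
python3 jog.py '{"dx":[21,21,21,21,0,0],"dy":[-42,-42,-42,-42,0,0],"dz":[0,0,0,0,20,0],"ax":[0,0,0,0,0,0],"ay":[0,0,0,0,0,0],"az":[0,0,0,0,0,0]}'
python3 d.py 0 105 260
python3 - <<'E'
from h import *;from cell import bot
for n in('top','scene'):
    c=bot.capture(n);pickle.dump(c,open(n+'2.pkl','wb'))
a=pickle.load(open('top2.pkl','rb'))['color'][180:280,190:350,::-1];b=pickle.load(open('scene2.pkl','rb'))['color'][110:230,170:330,::-1]
f=lambda i:cv2.resize(i,None,fx=2.5,fy=2.5,interpolation=cv2.INTER_CUBIC)
cv2.imwrite('pics/b.png',np.vstack([f(a),f(b)]))
E
```

```text
clock: 1.7
eef_pos: [419.8, -42.0, 313.7]
orientation: [0.0, 1.0, 0.031, 0.0]
contact_force: [1.2, -0.7, -0.3]
finger_gap: 0.497
grasp_force: 0.0
clock: 2.3
eef_pos: [492.6, 129.8, 290.8]
orientation: [0.0, 0.999, 0.032, -0.002]
contact_force: [0.7, -0.6, -0.8]
finger_gap: 0.502
grasp_force: 0.0
t 2.3 stand [ -7.8  97.2 290.8] ang 0.002 tilt [-0.004 -0.001 -1.   ] F [ 0.7 -0.7 -0.8] gap 46.7 gr 0.0
delta tool [ 8.  -7.8 30.8]
```

View pics/b.png

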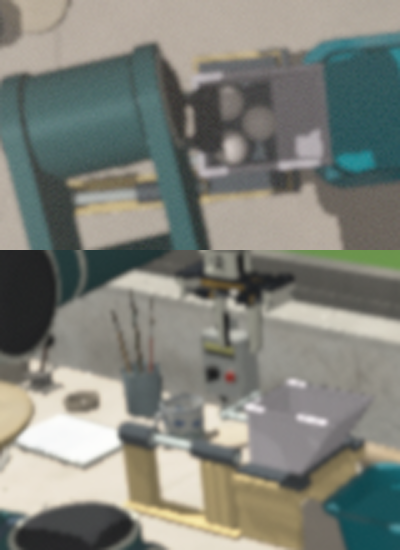

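The arm hangs above the handle. The lower (scene) half shows the bare bolt window from (155,437) to (201,447) in composite pixels. I'll refine the fit with both views.

```bash
python3 - <<'E'
from h import *
t=pickle.load(open('top.pkl','rb'));s=pickle.load(open('scene.pkl','rb'))
M=np.array([[62,50,220],[-62,50,220],[62,-112,220],[-62,-112,220],[0,105,190],[-80,235,139],[-80,150,139]])
U=np.array([[387,150],[403,350],[645,128],[665,328],[316,261],[152,393],[275,384]])/5+[190,180]-.4
V=np.array([[275,110],[197,162],[447,145],[368,204],[182,163]])/5+[230,140]-.4
V=np.vstack([V,np.array([[155,437-250],[201,447-250]])/2.5+[170,110]-.3])
f=lambda p:np.r_[proj(t,st(p,M))-U,proj(s,st(p,M))-V].ravel()
r=least_squares(f,[506,33,.06],loss='soft_l1');print(r.x,f(r.x).reshape(-1,2).round(1).tolist())
np.save('p.npy',r.x)
E
python3 d.py 0 105 171
```

```text
[5.07045818e+02 3.32264898e+01 6.36706703e-02] [[0.5, 0.3], [0.2, -0.6], [-0.3, 0.3], [-0.9, -0.8], [0.3, -0.6], [-1.7, 0.9], [-0.8, 0.4], [1.7, 1.2], [-0.2, 1.2], [0.9, 0.9], [0.3, 0.2], [1.3, 0.1], [-0.1, 0.3], [-2.3, 0.2]]
t 2.4 stand [ -8.1  96.  293.7] ang -0.002 tilt [-0.001 -0.    -1.   ] F [ 0.8 -0.6  0.2] gap 46.0 gr 0.0
delta tool [  8.2  -9.1 122.7]
```

```bash
python3 jog.py '{"dx":[8,0,0,0,0,0,0],"dy":[-9,0,0,0,0,0,0],"dz":[20,30,30,20,15,8,0],"ax":[0,0,0,0,0,0,0],"ay":[0,0,0,0,0,0,0],"az":[0,0,0,0,0,0,0]}'
python3 d.py 0 105 171
```

```text
clock: 3.1
eef_pos: [500.5, 137.9, 170.6]
orientation: [0.0, 1.0, 0.031, -0.0]
contact_force: [0.3, -0.0, -0.6]
finger_gap: 0.501
grasp_force: 0.0
t 3.1 stand [  0.2 104.9 170.6] ang -0.003 tilt [-0. -0. -1.] F [ 0.3 -0.  -0.6] gap 46.6 gr 0.0
delta tool [-0.2 -0.1 -0.4]
```

```bash
python3 jog.py '{"dx":[0,0,0,0,0,0],"dy":[0,0,0,0,0,0],"dz":[0,0,0,0,0,0],"ax":[0,0,0,0,0,0],"ay":[0,0,0,0,0,0],"az":[0,0,0,0,0,0]}' 0
python3 d.py 0 105 171
```

```text
clock: 3.7
eef_pos: [500.7, 138.9, 171.1]
orientation: [-0.001, 1.0, 0.031, 0.0]
contact_force: [-0.2, 5.6, 2.3]
finger_gap: 0.161
grasp_force: 30.0
t 3.7 stand [  0.4 105.9 171.1] ang -0.001 tilt [ 0.001  0.001 -1.   ] F [0.1 5.6 2.3] gap 15.0 gr 30.0
delta tool [-0.4  0.9  0.1]
```

```bash
python3 -c "
import numpy as np
p=np.load('p.npy');p[1]+=1.2;np.save('p.npy',p)
a=.4242+np.arange(27)*.05
y=170.07*np.cos(a);z=170.07*np.sin(a)
for i in range(26):print(i+1,round((i+1)*.05,2),(-(y[i+1]-y[i])).round(1),(-(z[i+1]-z[i])).round(1),'abs y z TCP',(y[i+1]-50).round(1),(z[i+1]+120-19).round(1))
"
```

```text
1 0.05 3.7 -7.7 abs y z TCP 101.3 178.7
2 0.1 4.1 -7.5 abs y z TCP 97.2 186.1
3 0.15 4.4 -7.3 abs y z TCP 92.8 193.4
4 0.2 4.8 -7.0 abs y z TCP 88.0 200.4
5 0.25 5.1 -6.8 abs y z TCP 82.9 207.2
6 0.3 5.5 -6.5 abs y z TCP 77.4 213.7
7 0.35 5.8 -6.2 abs y z TCP 71.6 219.9
8 0.4 6.1 -5.9 abs y z TCP 65.5 225.8
9 0.45 6.4 -5.6 abs y z TCP 59.1 231.4
10 0.5 6.7 -5.3 abs y z TCP 52.5 236.7
11 0.55 6.9 -5.0 abs y z TCP 45.6 241.7
12 0.6 7.2 -4.6 abs y z TCP 38.4 246.3
13 0.65 7.4 -4.2 abs y z TCP 31.0 250.5
14 0.7 7.6 -3.9 abs y z TCP 23.5 254.4
15 0.75 7.8 -3.5 abs y z TCP 15.7 257.9
16 0.8 7.9 -3.1 abs y z TCP 7.8 261.0
17 0.85 8.1 -2.7 abs y z TCP -0.3 263.6
18 0.9 8.2 -2.3 abs y z TCP -8.5 265.9
19 0.95 8.3 -1.9 abs y z TCP -16.8 267.8
20 1.0 8.4 -1.5 abs y z TCP -25.2 269.2
21 1.05 8.4 -1.0 abs y z TCP -33.6 270.3
22 1.1 8.5 -0.6 abs y z TCP -42.1 270.9
23 1.15 8.5 -0.2 abs y z TCP -50.6 271.1
24 1.2 8.5 0.2 abs y z TCP -59.1 270.8
25 1.25 8.5 0.7 abs y z TCP -67.6 270.2
26 1.3 8.4 1.1 abs y z TCP -76.0 269.1
```

```bash
python3 jog.py '{"dx":[0,0,0,0],"dy":[3.7,4.1,4.4,0],"dz":[-7.7,-7.5,-7.3,0],"ax":[0,0,0,0],"ay":[0,0,0,0],"az":[0,0,0,0]}'; python3 d.py 0 92.8 193.4
```

```text
clock: 4.1
eef_pos: [501.4, 126.3, 193.7]
orientation: [-0.0, 1.0, 0.031, 0.0]
contact_force: [-1.4, 6.2, -2.3]
finger_gap: 0.166
grasp_force: 30.0
t 4.1 stand [  0.2  92.1 193.7] ang -0.002 tilt [ 0.     0.001 -1.   ] F [-1.   6.3 -2.3] gap 15.5 gr 30.0
delta tool [-0.2 -0.7  0.3]
```

```bash
python3 jog.py '{"dx":[0,0,0,0,0,0],"dy":[4.8,5.1,5.5,5.8,6.1,0],"dz":[-7,-6.8,-6.5,-6.2,-5.9,0],"ax":[0,0,0,0,0,0],"ay":[0,0,0,0,0,0],"az":[0,0,0,0,0,0]}'; python3 d.py 0 65.5 225.8
python3 jog.py '{"dx":[0,0,0,0,0],"dy":[6.4,6.7,6.9,7.2,0],"dz":[-5.6,-5.3,-5,-4.6,0],"ax":[0,0,0,0,0],"ay":[0,0,0,0,0],"az":[0,0,0,0,0]}'; python3 d.py 0 38.4 246.3
```

```text
clock: 4.7
eef_pos: [503.3, 99.5, 226.5]
orientation: [-0.001, 1.0, 0.031, 0.001]
contact_force: [-1.9, 10.7, 3.4]
finger_gap: 0.164
grasp_force: 30.0
t 4.7 stand [  0.4  65.2 226.5] ang -0.002 tilt [ 0.001  0.002 -1.   ] F [-1.2 10.8  3.4] gap 15.3 gr 30.0
delta tool [-0.4 -0.3  0.7]
clock: 5.2
eef_pos: [505.2, 72.6, 248.1]
orientation: [-0.001, 1.0, 0.031, 0.002]
contact_force: [-2.2, 13.7, 14.4]
finger_gap: 0.164
grasp_force: 30.0
t 5.2 stand [  0.6  38.2 248.1] ang -0.001 tilt [ 0.003  0.003 -1.   ] F [-1.3 13.8 14.4] gap 15.3 gr 30.0
delta tool [-0.6 -0.2  1.8]
```

```bash
python3 jog.py '{"dx":[0,0,0,0,0],"dy":[6.9,7.6,7.8,7.9,0],"dz":[-5.1,-3.9,-3.5,-3.1,0],"ax":[0,0,0,0,0],"ay":[0,0,0,0,0],"az":[0,0,0,0,0]}'; python3 d.py 0 7.8 261
python3 jog.py '{"dx":[0,0,0,0,0],"dy":[8.1,8.2,8.3,8.4,0],"dz":[-2.9,-2.5,-2.1,-1.6,0],"ax":[0,0,0,0,0],"ay":[0,0,0,0,0],"az":[0,0,0,0,0]}'; python3 d.py 0 -25.2 269.2
```

```text
clock: 5.7
eef_pos: [507.2, 41.9, 263.2]
orientation: [-0.001, 1.0, 0.031, 0.002]
contact_force: [2.4, 8.4, 10.2]
finger_gap: 0.164
grasp_force: 30.0
t 5.7 stand [  0.6   7.5 263.2] ang -0.002 tilt [ 0.003  0.002 -1.   ] F [ 2.9  8.2 10.2] gap 15.2 gr 30.0
delta tool [-0.7 -0.3  2.2]
clock: 6.2
eef_pos: [508.9, 8.5, 271.6]
orientation: [-0.0, 1.0, 0.031, 0.001]
contact_force: [-1.2, 4.0, 7.5]
finger_gap: 0.163
grasp_force: 30.0
t 6.2 stand [ 2.000e-01 -2.600e+01  2.716e+02] ang -0.002 tilt [ 0.001  0.001 -1.   ] F [-0.9  4.1  7.5] gap 15.1 gr 30.0
delta tool [-0.2 -0.8  2.4]
```

```bash
python3 jog.py '{"dx":[0,0,0,0,0,0,0,0],"dy":[8.4,8.5,8.5,8.5,8.5,8.4,3,0],"dz":[-1,-0.6,-0.2,0.2,0.7,1.1,0.5,0],"ax":[0,0,0,0,0,0,0,0],"ay":[0,0,0,0,0,0,0,0],"az":[0,0,0,0,0,0,0,0]}'; python3 d.py 0 -76 269.1
python3 jog.py '{"dx":[0,0,0,0,0,0,0],"dy":[0,0,0,0,0,0,0],"dz":[0,0,0,0,0,0,0],"ax":[0,0,0,0,0,0,0],"ay":[0,0,0,0,0,0,0],"az":[0,0,0,0,0,0,0]}'
python3 - <<'E'
from h import *;from cell import bot
f=lambda i:cv2.resize(i,None,fx=2.5,fy=2.5,interpolation=cv2.INTER_CUBIC)
a=bot.capture('top')['color'][170:290,200:420,::-1];b=bot.capture('scene')['color'][140:250,200:420,::-1]
cv2.imwrite('pics/c.png',np.vstack([f(a),f(b)]))
E
```

```text
clock: 7.0
eef_pos: [511.9, -45.6, 269.8]
orientation: [0.0, 1.0, 0.03, -0.0]
contact_force: [0.7, 1.8, 2.1]
finger_gap: 0.166
grasp_force: 30.0
t 7.0 stand [-2.000e-01 -8.020e+01  2.698e+02] ang -0.003 tilt [-0. -0. -1.] F [0.8 1.8 2.1] gap 15.5 gr 30.0
delta tool [ 0.2 -4.2  0.7]
clock: 7.7
eef_pos: [511.9, -45.0, 270.0]
orientation: [-0.0, 1.0, 0.031, -0.0]
contact_force: [1.3, 1.8, 1.6]
finger_gap: 0.164
grasp_force: 30.0
```

View pics/c.png

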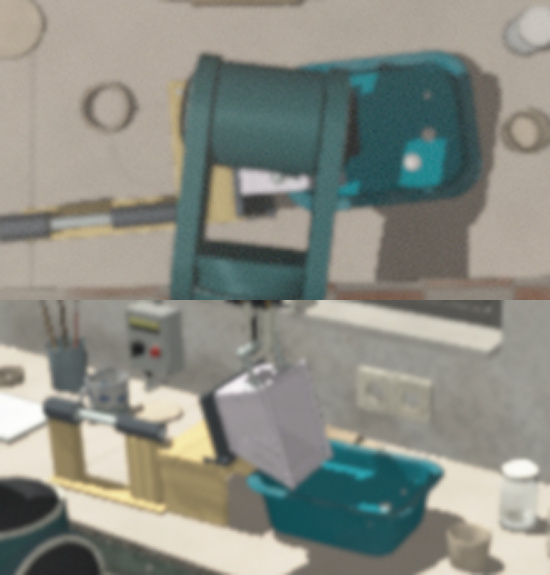

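All three balls lie in the wash tub, at about (412,160), (428,133) and (427,95) in the top half, and the base edge rests on the stand. Now I rock the tub back.

```bash
python3 jog.py '{"dx":[0,0,0,0,0,0,0,0],"dy":[-3,-8.4,-8.5,-8.5,-8.5,-8.5,-8.4,0],"dz":[-0.5,-1.1,-0.7,-0.2,0.2,0.6,1,0],"ax":[0,0,0,0,0,0,0,0],"ay":[0,0,0,0,0,0,0,0],"az":[0,0,0,0,0,0,0,0]}'; python3 d.py 0 -25.2 269.2
python3 jog.py '{"dx":[0,0,0,0,0],"dy":[-8.4,-8.3,-8.2,-8.1,0],"dz":[1.6,2.1,2.5,2.9,0],"ax":[0,0,0,0,0],"ay":[0,0,0,0,0],"az":[0,0,0,0,0]}'; python3 d.py 0 7.8 261
python3 jog.py '{"dx":[0,0,0,0,0],"dy":[-7.9,-7.8,-7.6,-7,0],"dz":[3.1,3.5,3.9,4.9,0],"ax":[0,0,0,0,0],"ay":[0,0,0,0,0],"az":[0,0,0,0,0]}'; python3 d.py 0 38.4 246.3
```

```text
clock: 8.6
eef_pos: [508.7, 9.8, 270.8]
orientation: [-0.0, 1.0, 0.031, 0.0]
contact_force: [1.4, 0.1, 2.2]
finger_gap: 0.164
grasp_force: 30.0
t 8.6 stand [ 1.000e-01 -2.460e+01  2.708e+02] ang -0.001 tilt [ 0.001  0.001 -1.   ] F [ 1.4 -0.   2.2] gap 15.3 gr 30.0
delta tool [-0.1  0.6  1.6]
clock: 9.1
eef_pos: [506.5, 42.7, 261.1]
orientation: [-0.0, 1.0, 0.031, -0.0]
contact_force: [2.5, 0.8, -1.1]
finger_gap: 0.16
grasp_force: 30.0
t 9.1 stand [-1.000e-01  8.300e+00  2.611e+02] ang -0.001 tilt [-0.  0. -1.] F [ 2.6  0.6 -1.1] gap 14.9 gr 30.0
delta tool [0.1 0.5 0.1]
clock: 9.6
eef_pos: [504.6, 73.3, 245.9]
orientation: [-0.001, 1.0, 0.031, 0.0]
contact_force: [3.5, 3.3, 2.5]
finger_gap: 0.16
grasp_force: 30.0
t 9.6 stand [1.000e-01 3.900e+01 2.459e+02] ang -0.001 tilt [ 0.     0.001 -1.   ] F [3.7 3.1 2.5] gap 14.9 gr 30.0
delta tool [-0.1  0.6 -0.4]
```

```bash
python3 jog.py '{"dx":[0,0,0,0,0,0],"dy":[-7.2,-6.9,-6.7,-6.4,-6.1,0],"dz":[4.6,5,5.3,5.6,5.9,0],"ax":[0,0,0,0,0,0],"ay":[0,0,0,0,0,0],"az":[0,0,0,0,0,0]}'; python3 d.py 0 71.6 219.9
python3 jog.py '{"dx":[0,0,0,0,0],"dy":[-5.8,-5.5,-5.1,-4.8,0],"dz":[6.2,6.5,6.8,7,0],"ax":[0,0,0,0,0],"ay":[0,0,0,0,0],"az":[0,0,0,0,0]}'; python3 d.py 0 92.8 193.4
```

```text
clock: 10.2
eef_pos: [502.3, 106.2, 218.7]
orientation: [-0.0, 1.0, 0.031, -0.0]
contact_force: [0.8, 4.0, 1.6]
finger_gap: 0.162
grasp_force: 30.0
t 10.2 stand [-1.000e-01  7.190e+01  2.187e+02] ang -0.001 tilt [-0.001  0.001 -1.   ] F [1.1 4.  1.6] gap 15.1 gr 30.0
delta tool [ 0.1  0.3 -1.2]
clock: 10.7
eef_pos: [501.0, 127.6, 191.9]
orientation: [-0.001, 1.0, 0.031, -0.001]
contact_force: [-0.4, 7.2, 0.6]
finger_gap: 0.16
grasp_force: 30.0
t 10.7 stand [ -0.2  93.4 191.9] ang -0.001 tilt [-0.001  0.001 -1.   ] F [0.1 7.2 0.6] gap 14.9 gr 30.0
delta tool [ 0.1  0.6 -1.5]
```

```bash
python3 jog.py '{"dx":[0,0,0,0,0,0,0],"dy":[-2.3,-2.2,-2.1,-2.1,-2,-1,0],"dz":[3.6,3.7,3.7,3.8,3.8,2,0],"ax":[0,0,0,0,0,0,0],"ay":[0,0,0,0,0,0,0],"az":[0,0,0,0,0,0,0]}'; python3 d.py 0 105 171
```

```text
clock: 11.4
eef_pos: [500.3, 139.1, 171.9]
orientation: [-0.001, 1.0, 0.031, -0.0]
contact_force: [-2.5, 9.6, 2.0]
finger_gap: 0.164
grasp_force: 30.0
t 11.4 stand [-1.000e-01  1.049e+02  1.719e+02] ang -0.001 tilt [-0.001  0.001 -1.   ] F [-1.9  9.7  2. ] gap 15.3 gr 30.0
delta tool [ 0.1 -0.1  0.9]
```

```bash
python3 jog.py '{"dx":[0,0],"dy":[-0.7,0],"dz":[0.8,0],"ax":[0,0],"ay":[0,0],"az":[0,0]}'; python3 d.py; python3 jog.py '{"dx":[0,0],"dy":[-0.3,0],"dz":[1,0],"ax":[0,0],"ay":[0,0],"az":[0,0]}'; python3 d.py;  python3 jog.py '{"dx":[0,0],"dy":[0,0],"dz":[1,0],"ax":[0,0],"ay":[0,0],"az":[0,0]}'; python3 d.py
```

```text
clock: 11.6
eef_pos: [500.2, 139.5, 171.2]
orientation: [-0.0, 1.0, 0.031, -0.0]
contact_force: [-1.2, 8.0, 1.7]
finger_gap: 0.161
grasp_force: 30.0
t 11.6 stand [-1.000e-01  1.053e+02  1.712e+02] ang -0.002 tilt [-0.001  0.001 -1.   ] F [-0.7  8.1  1.7] gap 15.0 gr 30.0
clock: 11.8
eef_pos: [500.2, 140.0, 170.2]
orientation: [-0.001, 1.0, 0.031, -0.0]
contact_force: [-2.0, 9.5, 2.3]
finger_gap: 0.16
grasp_force: 30.0
t 11.8 stand [-1.000e-01  1.058e+02  1.702e+02] ang -0.001 tilt [-0.001  0.001 -1.   ] F [-1.4  9.6  2.3] gap 14.9 gr 30.0
clock: 12.0
eef_pos: [500.3, 140.2, 169.3]
orientation: [-0.001, 1.0, 0.031, -0.0]
contact_force: [-0.5, 10.7, 3.0]
finger_gap: 0.165
grasp_force: 30.0
t 12.0 stand [  0.  106.  169.3] ang -0.001 tilt [-0.     0.002 -1.   ] F [ 0.1 10.7  3. ] gap 15.4 gr 30.0
```

```bash
python3 jog.py '{"dx":[0,0],"dy":[-0.3,0],"dz":[1,0],"ax":[0,0],"ay":[0,0],"az":[0,0]}'; python3 d.py;  python3 jog.py '{"dx":[0,0],"dy":[-0.3,0],"dz":[1,0],"ax":[0,0],"ay":[0,0],"az":[0,0]}'; python3 d.py
python3 - <<'E'
from h import *;from cell import bot
c=bot.capture('scene');pickle.dump(c,open('scene3.pkl','wb'))
f=lambda i:cv2.resize(i,None,fx=5,fy=5,interpolation=cv2.INTER_CUBIC)
b=c['color'][150:210,250:330,::-1];a=pickle.load(open('scene2.pkl','rb'))['color'][150:210,250:330,::-1]
cv2.imwrite('pics/d.png',np.hstack([f(a),f(b)]))
E
```

```text
clock: 12.2
eef_pos: [500.3, 140.5, 168.4]
orientation: [-0.001, 1.0, 0.031, -0.0]
contact_force: [-1.1, 11.1, 3.2]
finger_gap: 0.162
grasp_force: 30.0
t 12.2 stand [  0.  106.3 168.4] ang -0.001 tilt [-0.     0.002 -1.   ] F [-0.4 11.1  3.2] gap 15.1 gr 30.0
clock: 12.4
eef_pos: [500.3, 140.8, 167.4]
orientation: [-0.001, 1.0, 0.031, -0.0]
contact_force: [0.2, 10.4, 2.0]
finger_gap: 0.163
grasp_force: 30.0
t 12.4 stand [1.000e-01 1.066e+02 1.674e+02] ang -0.001 tilt [-0.     0.002 -1.   ] F [ 0.9 10.4  2. ] gap 15.2 gr 30.0
```

View pics/d.png

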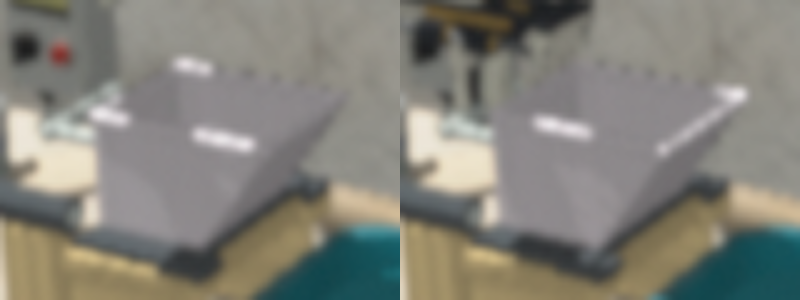

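The scene crop shows the tub back over its place, with the rear rim at (97,115) as before. I'll relieve the forward pull and go on lowering until it presses.

```bash
python3 jog.py '{"dx":[0,0,0],"dy":[-1,-0.8,0],"dz":[0,0,0],"ax":[0,0,0],"ay":[0,0,0],"az":[0,0,0]}'; python3 d.py;  python3 jog.py '{"dx":[0,0],"dy":[0,0],"dz":[1,0],"ax":[0,0],"ay":[0,0],"az":[0,0]}'; python3 d.py;  python3 jog.py '{"dx":[0,0],"dy":[0,0],"dz":[1,0],"ax":[0,0],"ay":[0,0],"az":[0,0]}'; python3 d.py
```

```text
clock: 12.75
eef_pos: [500.2, 141.1, 167.1]
orientation: [0.001, 1.0, 0.031, -0.0]
contact_force: [1.5, -2.6, -4.2]
finger_gap: 0.165
grasp_force: 30.0
t 12.75 stand [-1.000e-01  1.069e+02  1.671e+02] ang -0.002 tilt [-0.001 -0.001 -1.   ] F [ 1.3 -2.7 -4.2] gap 15.3 gr 30.0
clock: 12.95
eef_pos: [500.2, 141.2, 166.8]
orientation: [0.0, 1.0, 0.031, -0.0]
contact_force: [-1.6, -0.7, -0.3]
finger_gap: 0.162
grasp_force: 30.0
t 12.95 stand [ -0.  107.  166.8] ang -0.002 tilt [-0. -0. -1.] F [-1.7 -0.6 -0.3] gap 15.1 gr 30.0
clock: 13.15
eef_pos: [500.3, 141.2, 166.7]
orientation: [0.0, 1.0, 0.031, 0.0]
contact_force: [-6.3, -2.0, 8.4]
finger_gap: 0.16
grasp_force: 30.0
t 13.15 stand [1.000e-01 1.070e+02 1.667e+02] ang -0.002 tilt [ 0. -0. -1.] F [-6.5 -1.6  8.4] gap 14.8 gr 30.0
```

```bash
python3 jog.py '{"dx":[0,0,0],"dy":[0,1,0],"dz":[-0.6,0,0],"ax":[0,0,0],"ay":[0,0,0],"az":[0,0,0]}'; python3 d.py;  python3 jog.py '{"dx":[0,0],"dy":[1,0],"dz":[0,0],"ax":[0,0],"ay":[0,0],"az":[0,0]}'; python3 d.py
python3 - <<'E'
from h import *;from cell import bot
# vertical/horizontal shift of tub between start and now, near lip (not occluded): scene & top patches
for n,r in(('scene',(170,200,262,300)),('scene',(150,165,290,320))):
    a=pickle.load(open('scene2.pkl','rb'))['color'];b=bot.capture('scene')['color']
    g=lambda i:cv2.cvtColor(i,cv2.COLOR_RGB2GRAY).astype(np.float32)[r[0]:r[1],r[2]:r[3]]
    print(cv2.phaseCorrelate(g(a),g(b),cv2.createHanningWindow((r[3]-r[2],r[1]-r[0]),cv2.CV_32F)))
E
```

```text
clock: 13.45
eef_pos: [500.4, 141.1, 166.8]
orientation: [-0.001, 1.0, 0.031, 0.0]
contact_force: [-2.5, 6.6, 1.3]
finger_gap: 0.167
grasp_force: 30.0
t 13.45 stand [  0.2 106.9 166.8] ang -0.002 tilt [ 0.     0.002 -1.   ] F [-2.   6.8  1.3] gap 15.5 gr 30.0
clock: 13.65
eef_pos: [500.7, 140.5, 167.0]
orientation: [-0.001, 1.0, 0.031, 0.0]
contact_force: [-1.0, 10.5, 3.0]
finger_gap: 0.162
grasp_force: 30.0
t 13.65 stand [  0.4 106.2 167. ] ang -0.001 tilt [ 0.001  0.003 -1.   ] F [-0.3 10.6  3. ] gap 15.0 gr 30.0
((-0.18661046983334018, -0.15117343948179318), 0.46523789803187054)
((-0.0936392219728095, 0.5348868781180025), 0.8889642839961581)
```

Tub shift against the start is under 0.5 px (about 1–2 mm), so it is seated. I release it and rise.

```bash
python3 jog.py '{"dx":[0,0],"dy":[-1,0],"dz":[0.5,0],"ax":[0,0],"ay":[0,0],"az":[0,0]}' ; python3 d.py; python3 jog.py '{"dx":[0,0,0,0],"dy":[0,0,0,0],"dz":[0,0,0,0],"ax":[0,0,0,0],"ay":[0,0,0,0],"az":[0,0,0,0]}' .5; python3 jog.py '{"dx":[0,0,0,0,0],"dy":[0,0,0,0,0],"dz":[-15,-30,-40,-40,0],"ax":[0,0,0,0,0],"ay":[0,0,0,0,0],"az":[0,0,0,0,0]}'; python3 d.py -80 215 200
python3 - <<'E'
from h import *;from cell import bot
a=pickle.load(open('scene2.pkl','rb'))['color'];b=bot.capture('scene')['color'];pickle.dump(b,open('s4.pkl','wb'))
for r in((155,205,262,320),(150,190,225,262)):
    g=lambda i:cv2.cvtColor(i,cv2.COLOR_RGB2GRAY).astype(np.float32)[r[0]:r[1],r[2]:r[3]]
    print(cv2.phaseCorrelate(g(a),g(b),cv2.createHanningWindow((r[3]-r[2],r[1]-r[0]),cv2.CV_32F)))
f=lambda i:cv2.resize(i[:,:,::-1],None,fx=5,fy=5,interpolation=cv2.INTER_CUBIC)
cv2.imwrite('pics/e.png',np.hstack([f(a[150:210,250:330]),f(b[150:210,250:330])]))
E
```

```text
clock: 13.95
eef_pos: [500.7, 140.6, 166.8]
orientation: [-0.0, 1.0, 0.031, 0.001]
contact_force: [-2.1, 1.1, 5.8]
finger_gap: 0.166
grasp_force: 30.0
t 13.95 stand [  0.4 106.4 166.8] ang -0.002 tilt [ 0.001  0.001 -1.   ] F [-2.1  1.3  5.8] gap 15.4 gr 30.0
clock: 14.35
eef_pos: [500.5, 140.3, 165.9]
orientation: [0.0, 1.0, 0.031, -0.0]
contact_force: [0.2, 0.3, -0.9]
finger_gap: 0.46
grasp_force: 0.0
clock: 14.85
eef_pos: [501.5, 140.6, 298.0]
orientation: [-0.001, 1.0, 0.031, 0.004]
contact_force: [-0.3, -0.5, 0.5]
finger_gap: 0.501
grasp_force: 0.0
t 14.85 stand [  1.2 106.3 298. ] ang -0.002 tilt [ 0.008  0.002 -1.   ] F [-0.3 -0.5  0.5] gap 46.6 gr 0.0
delta tool [ -82.2 -108.4   97.5]
((-0.8177752322941849, -0.08765144532774727), 0.8886203587849935)
((0.07753864564201862, 0.04276152937963573), 0.9172467824816704)
```

View pics/e.png

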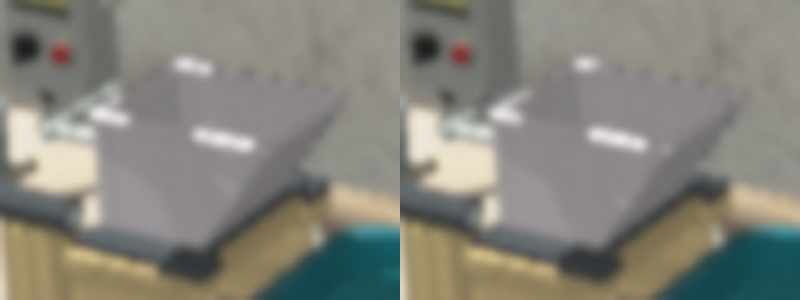

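The tub sits flat, and its edges match the start picture to within about 2 crop px (≤2 mm). On to the bolt.

```bash
python3 jog.py '{"dx":[-27,-27,-28,0,0,0,0,0],"dy":[-35,-35,-36,0,0,0,0,0],"dz":[0,0,0,0,0,0,0,0],"ax":[0,0,0,0,0,0,0,0],"ay":[0,0,0,0,0,0,0,0],"az":[0,0,0,-0.14,-0.14,-0.14,-0.14,-0.14]}'
python3 jog.py '{"dx":[0,0,0,0,0,0,0,0],"dy":[0,0,0,0,0,0,0,0],"dz":[0,0,0,0,0,0,0,0],"ax":[0,0,0,0,0,0,0,0],"ay":[0,0,0,0,0,0,0,0],"az":[-0.14,-0.14,-0.14,-0.14,-0.14,-0.14,-0.031,0]}';python3 d.py -80 213 118
python3 - <<'E'
from h import *;from cell import bot
b=bot.capture('top');pickle.dump(b,open('t5.pkl','wb'));a=pickle.load(open('top.pkl','rb'))
g=lambda i:cv2.cvtColor(i['color'],cv2.COLOR_RGB2GRAY).astype(np.float32)
ga,gb=g(a),g(b)
for x0,x1,n in((310,330,'lip'),(264,275,'rear'),(248,258,'bar')):
    print(n,ga[215:235,x0:x1].mean(0).round().astype(int),gb[215:235,x0:x1].mean(0).round().astype(int))
E
```

```text
clock: 15.7
eef_pos: [411.8, 241.0, 290.5]
orientation: [0.0, 0.927, 0.375, -0.001]
contact_force: [0.1, 0.1, -0.1]
finger_gap: 0.503
grasp_force: 0.0
clock: 16.5
eef_pos: [411.9, 240.9, 290.5]
orientation: [-0.0, 0.685, 0.729, -0.0]
contact_force: [0.2, -0.3, 0.3]
finger_gap: 0.499
grasp_force: 0.0
t 16.5 stand [-81.9 212.1 290.5] ang 1.57 tilt [-0.001 -0.    -1.   ] F [ 0.1 -0.3  0.3] gap 46.4 gr 0.0
delta tool [  0.9   2.  172.5]
lip [169 168 168 167 167 168 169 170 170 166 145 110  85  77  76  76  76  76
  76  76] [176 176 175 174 175 176 177 178 178 171 144 106  84  79  79  78  78  78
  78  78]
rear [163 164 165 171 175 163 132 102  89  85  87] [170 171 173 175 170 147 117  97  89  81  77]
bar [156 159 165 169 164 150 141 147 159 163] [162 158 152 146 138 131 138 154 167 171]
```

The lip edge moved only about 0.1 px against the start. Descending onto the bolt.

```bash
python3 jog.py '{"dx":[0,0,0,0,0,0,0],"dy":[2,0,0,0,0,0,0],"dz":[40,40,40,25,15,12,0],"ax":[0,0,0,0,0,0,0],"ay":[0,0,0,0,0,0,0],"az":[0,0,0,0,0,0,0]}';python3 d.py
python3 jog.py '{"dx":[0,0,0,0,0],"dy":[0,0,0,0,0],"dz":[0,0,0,0,0],"ax":[0,0,0,0,0],"ay":[0,0,0,0,0],"az":[0,0,0,0,0]}' 0;python3 d.py -80 213 118
```

```text
clock: 17.25
eef_pos: [413.8, 241.0, 118.3]
orientation: [-0.0, 0.685, 0.729, -0.001]
contact_force: [-0.9, -0.0, 0.6]
finger_gap: 0.497
grasp_force: 0.0
t 17.25 stand [-79.9 212.1 118.3] ang 1.569 tilt [-0.001 -0.001 -1.   ] F [-0.9  0.   0.6] gap 46.3 gr 0.0
clock: 17.75
eef_pos: [411.0, 241.1, 119.4]
orientation: [-0.003, 0.685, 0.729, -0.003]
contact_force: [-33.0, -4.4, 16.9]
finger_gap: 0.163
grasp_force: 30.0
t 17.75 stand [-82.7 212.4 119.4] ang 1.57 tilt [-0.008 -0.001 -1.   ] F [-33.2  -2.2  16.9] gap 15.2 gr 30.0
delta tool [0.6 2.8 1.4]
```

```bash
python3 jog.py '{"dx":[0,0,0],"dy":[-2,0,0],"dz":[-0.7,0,0],"ax":[0,0,0],"ay":[0,0,0],"az":[0,0,0]}';python3 d.py;python3 jog.py '{"dx":[0,0,0],"dy":[-1,0,0],"dz":[-0.3,0,0],"ax":[0,0,0],"ay":[0,0,0],"az":[0,0,0]}';python3 d.py
```

```text
clock: 18.05
eef_pos: [410.8, 241.1, 119.6]
orientation: [-0.001, 0.685, 0.729, -0.001]
contact_force: [-13.1, -0.1, 2.2]
finger_gap: 0.164
grasp_force: 30.0
t 18.05 stand [-82.9 212.4 119.6] ang 1.569 tilt [-0.003 -0.    -1.   ] F [-13.    0.8   2.2] gap 15.3 gr 30.0
clock: 18.35
eef_pos: [410.7, 241.0, 119.7]
orientation: [-0.0, 0.685, 0.729, -0.0]
contact_force: [-4.7, 2.0, -5.1]
finger_gap: 0.16
grasp_force: 30.0
t 18.35 stand [-83.  212.3 119.7] ang 1.569 tilt [-0.001 -0.    -1.   ] F [-4.6  2.3 -5.1] gap 14.9 gr 30.0
```

```bash
python3 jog.py '{"dx":[-5,-7,-7,-6,0],"dy":[0,0,0,0,0],"dz":[0.3,0,0,0,0],"ax":[0,0,0,0,0],"ay":[0,0,0,0,0],"az":[0,0,0,0,0]}';python3 d.py
```

```text
clock: 18.85
eef_pos: [412.5, 215.2, 119.7]
orientation: [0.0, 0.685, 0.728, -0.0]
contact_force: [-5.3, -3.2, -3.1]
finger_gap: 0.165
grasp_force: 30.0
t 18.85 stand [-82.8 186.4 119.7] ang 1.568 tilt [-0.    -0.001 -1.   ] F [-5.5 -2.9 -3.1] gap 15.3 gr 30.0
```

```bash
python3 jog.py '{"dx":[-6,-7,-5,-2.5,0,0],"dy":[-0.3,0,0,0,0,0],"dz":[0,0,0,0,0,0],"ax":[0,0,0,0,0,0],"ay":[0,0,0,0,0,0],"az":[0,0,0,0,0,0]}';python3 d.py
python3 jog.py '{"dx":[0,0,0,0],"dy":[0,0,0,0],"dz":[0,0,0,0],"ax":[0,0,0,0],"ay":[0,0,0,0],"az":[0,0,0,0]}' .5;python3 d.py
```

```text
clock: 19.45
eef_pos: [413.8, 195.3, 119.7]
orientation: [0.0, 0.685, 0.729, -0.0]
contact_force: [3.8, -2.6, -5.7]
finger_gap: 0.161
grasp_force: 30.0
t 19.45 stand [-82.8 166.5 119.7] ang 1.569 tilt [ 0.    -0.001 -1.   ] F [ 3.6 -2.8 -5.7] gap 15.0 gr 30.0
clock: 19.85
eef_pos: [413.7, 195.7, 120.0]
orientation: [0.0, 0.685, 0.729, 0.0]
contact_force: [0.4, -1.3, -0.3]
finger_gap: 0.455
grasp_force: 0.0
t 19.85 stand [-82.9 166.9 120. ] ang 1.569 tilt [ 0.  0. -1.] F [ 0.3 -1.4 -0.3] gap 42.4 gr 0.0
```

```bash
python3 jog.py '{"dx":[0,0,25,25,0,0,0,0],"dy":[0,0,0,0,0,0,0,0],"dz":[-30,-30,0,0,0,25,10,0],"ax":[0,0,0,0,0,0,0,0],"ay":[0,0,0,0,0,0,0,0],"az":[0,0,0,0,0,0,0,0]}';python3 d.py -82.9 217 119.7
```

```text
clock: 20.65
eef_pos: [409.9, 244.8, 143.3]
orientation: [-0.0, 0.685, 0.729, -0.001]
contact_force: [0.6, 0.2, 0.4]
finger_gap: 0.501
grasp_force: 0.0
t 20.65 stand [-83.6 216.1 143.3] ang 1.569 tilt [-0.002 -0.001 -1.   ] F [0.6 0.2 0.4] gap 46.6 gr 0.0
delta tool [ 0.9  0.7 23.6]
```

```bash
python3 jog.py '{"dx":[1,0,0,0],"dy":[0.7,0,0,0],"dz":[10,8,5.5,0],"ax":[0,0,0,0],"ay":[0,0,0,0],"az":[0,0,0,0]}';python3 d.py; python3 jog.py '{"dx":[0,0,0,0,0],"dy":[0,0,0,0,0],"dz":[0,0,0,0,0],"ax":[0,0,0,0,0],"ay":[0,0,0,0,0],"az":[0,0,0,0,0]}' 0;python3 d.py
```

```text
clock: 21.05
eef_pos: [410.9, 246.3, 120.5]
orientation: [-0.0, 0.685, 0.729, -0.001]
contact_force: [0.2, -0.3, -0.1]
finger_gap: 0.504
grasp_force: 0.0
t 21.05 stand [-82.5 217.6 120.5] ang 1.569 tilt [-0.001 -0.001 -1.   ] F [ 0.2 -0.3 -0.1] gap 46.9 gr 0.0
clock: 21.55
eef_pos: [410.4, 246.5, 121.3]
orientation: [-0.001, 0.685, 0.729, -0.001]
contact_force: [-7.1, -1.6, 4.6]
finger_gap: 0.164
grasp_force: 30.0
t 21.55 stand [-83.  217.8 121.3] ang 1.569 tilt [-0.002 -0.    -1.   ] F [-7.2 -1.2  4.6] gap 15.2 gr 30.0
```

Gripped on bare rod (15 mm). Now I push home.

```bash
python3 jog.py '{"dx":[-6,-7,-7,-7,-5,0],"dy":[-0.4,0,0,0,0,0],"dz":[-0.4,0,0,0,0,0],"ax":[0,0,0,0,0,0],"ay":[0,0,0,0,0,0],"az":[0,0,0,0,0,0]}';python3 d.py;python3 jog.py '{"dx":[-2,-2,0],"dy":[0,0,0],"dz":[0,0,0],"ax":[0,0,0],"ay":[0,0,0],"az":[0,0,0]}';python3 d.py
```

```text
clock: 22.15
eef_pos: [412.6, 213.6, 121.5]
orientation: [0.0, 0.685, 0.728, -0.0]
contact_force: [-4.4, -2.2, -2.4]
finger_gap: 0.162
grasp_force: 30.0
t 22.15 stand [-82.8 184.8 121.5] ang 1.568 tilt [-0.    -0.001 -1.   ] F [-4.6 -1.9 -2.4] gap 15.1 gr 30.0
clock: 22.45
eef_pos: [412.9, 210.4, 121.5]
orientation: [-0.0, 0.685, 0.729, -0.0]
contact_force: [-5.3, -1.5, -3.8]
finger_gap: 0.159
grasp_force: 30.0
t 22.45 stand [-82.8 181.6 121.5] ang 1.569 tilt [-0. -0. -1.] F [-5.4 -1.1 -3.8] gap 14.8 gr 30.0
```

```bash
python3 jog.py '{"dx":[-1.5,-1.5,0],"dy":[0,0,0],"dz":[0,0,0],"ax":[0,0,0],"ay":[0,0,0],"az":[0,0,0]}';python3 d.py;python3 jog.py '{"dx":[-1.5,-1.5,0],"dy":[0,0,0],"dz":[0,0,0],"ax":[0,0,0],"ay":[0,0,0],"az":[0,0,0]}';python3 d.py;python3 jog.py '{"dx":[-1,0],"dy":[0,0],"dz":[0,0],"ax":[0,0],"ay":[0,0],"az":[0,0]}';python3 d.py
```

```text
clock: 22.75
eef_pos: [412.9, 209.2, 121.5]
orientation: [-0.002, 0.685, 0.729, 0.001]
contact_force: [-4.5, 19.5, -7.5]
finger_gap: 0.161
grasp_force: 30.0
t 22.75 stand [-82.8 180.4 121.5] ang 1.57 tilt [-0.     0.004 -1.   ] F [-3.3 19.7 -7.5] gap 14.9 gr 30.0
clock: 23.05
eef_pos: [413.0, 207.5, 121.7]
orientation: [-0.002, 0.684, 0.729, 0.002]
contact_force: [-5.7, 30.4, -9.8]
finger_gap: 0.162
grasp_force: 30.0
t 23.05 stand [-82.8 178.7 121.7] ang 1.571 tilt [-0.     0.007 -1.   ] F [-3.8 30.7 -9.8] gap 15.1 gr 30.0
clock: 23.25
eef_pos: [413.2, 206.3, 121.9]
orientation: [-0.002, 0.684, 0.729, 0.002]
contact_force: [-6.0, 27.7, -7.2]
finger_gap: 0.167
grasp_force: 30.0
t 23.25 stand [-82.8 177.5 121.9] ang 1.571 tilt [ 0.     0.006 -1.   ] F [-4.2 28.  -7.2] gap 15.5 gr 30.0
```

The bolt hit a hard stop at about 46 + 37 mm plus its starting offset, at 30 N. I relieve, release, rise and look.

```bash
python3 jog.py '{"dx":[1,0.8,0],"dy":[0,0,0],"dz":[0,0,0],"ax":[0,0,0],"ay":[0,0,0],"az":[0,0,0]}';python3 d.py;python3 jog.py '{"dx":[0,0,0,0],"dy":[0,0,0,0],"dz":[0,0,0,0],"ax":[0,0,0,0],"ay":[0,0,0,0],"az":[0,0,0,0]}' .5; python3 jog.py '{"dx":[0,0,0,0,30,40,40,0],"dy":[0,0,0,0,0,0,0,0],"dz":[-20,-40,-40,-40,-20,0,0,0],"ax":[0,0,0,0,0,0,0,0],"ay":[0,0,0,0,0,0,0,0],"az":[0,0,0,0,0,0,0,0]}'
python3 - <<'E'
from h import *;from cell import bot
f=lambda i:cv2.resize(i[:,:,::-1],None,fx=3.4,fy=3.4,interpolation=cv2.INTER_CUBIC)
c=bot.capture('top')
for P in([-83,150,139],[-83,160,139],[-83,235,139]):print(proj(c,st(np.load('p.npy'),P)).round(1))
cv2.imwrite('pics/f.png',np.vstack([f(c['color'][175:270,190:420]),f(bot.capture('scene')['color'][145:225,200:430])]))
E
```

```text
clock: 23.55
eef_pos: [413.1, 206.5, 121.8]
orientation: [-0.001, 0.685, 0.729, 0.001]
contact_force: [-5.6, 10.7, -3.7]
finger_gap: 0.163
grasp_force: 30.0
t 23.55 stand [-82.8 177.7 121.8] ang 1.57 tilt [-0.     0.002 -1.   ] F [-4.9 11.  -3.7] gap 15.2 gr 30.0
clock: 23.95
eef_pos: [413.6, 205.3, 121.9]
orientation: [0.0, 0.685, 0.729, 0.0]
contact_force: [-0.1, 0.1, -0.4]
finger_gap: 0.457
grasp_force: 0.0
clock: 24.75
eef_pos: [406.0, 318.2, 281.2]
orientation: [-0.0, 0.684, 0.73, -0.0]
contact_force: [-0.1, 0.6, -1.3]
finger_gap: 0.502
grasp_force: 0.0
[[243.5 257.7]]
[[240.5 258. ]]
[[218. 260.]]
```

View pics/f.png

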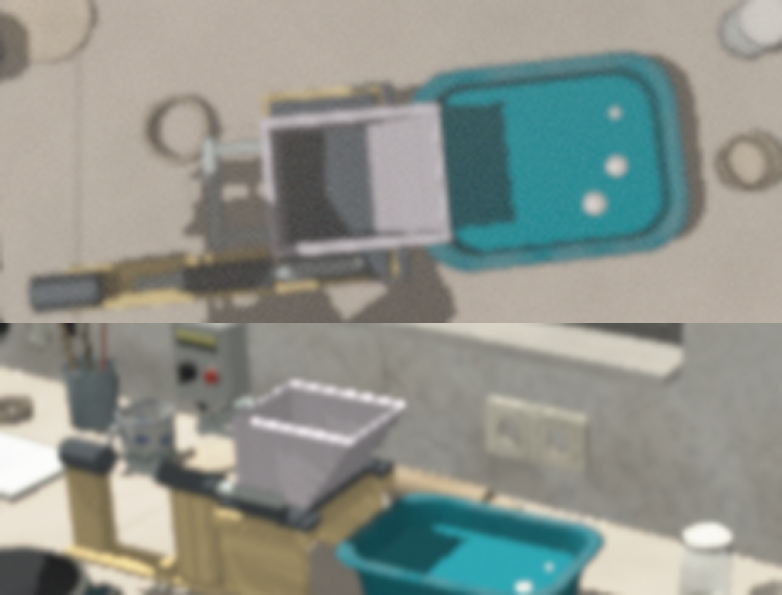

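The bolt lies home over the ledge and has left the sleeve window. The white spots in the wash tub, at (595,203), (615,165) and (615,113), look smaller than balls should, so I'm checking them with one last crop of both tubs.

Run:
```python
from h import *;from cell import bot
c=bot.capture('top');i=c['color'];s=bot.capture('scene')['color']
m=((i.min(2)>110)).astype(np.uint8);m[:,:325]=0;m[:,390:]=0;m[:192]=0;m[250:]=0
n,l,stt,ce=cv2.connectedComponentsWithStats(m)
for k in range(1,n):
    if stt[k,4]>4:print(stt[k],ce[k].round(1),ray(c,ce[k],25).round(0))
f=lambda i,k:cv2.resize(i[:,:,::-1],None,fx=k,fy=k,interpolation=cv2.INTER_CUBIC)
A=f(i[185:255,260:400],5.6);B=f(s[150:230,270:410],5.6)[:,:784]
cv2.imwrite('pics/g.png',np.vstack([A[:300],B[:300]])[:600])
```

```text
[325 192  33   4  77] [336.9 192.9] [ 642. -147.   25.]
[385 192   5   3  10] [387.6 192.7] [ 638. -335.   25.]
[369 206   4   4  12] [370.5 207.5] [ 584. -269.   25.]
[368 221   7   6  35] [370.8 223.4] [ 526. -268.   25.]
[361 231   8   7  41] [364.3 234.2] [ 486. -243.   25.]
[373 244  17   6  40] [384.1 247.8] [ 435. -314.   25.]
```

View pics/g.png

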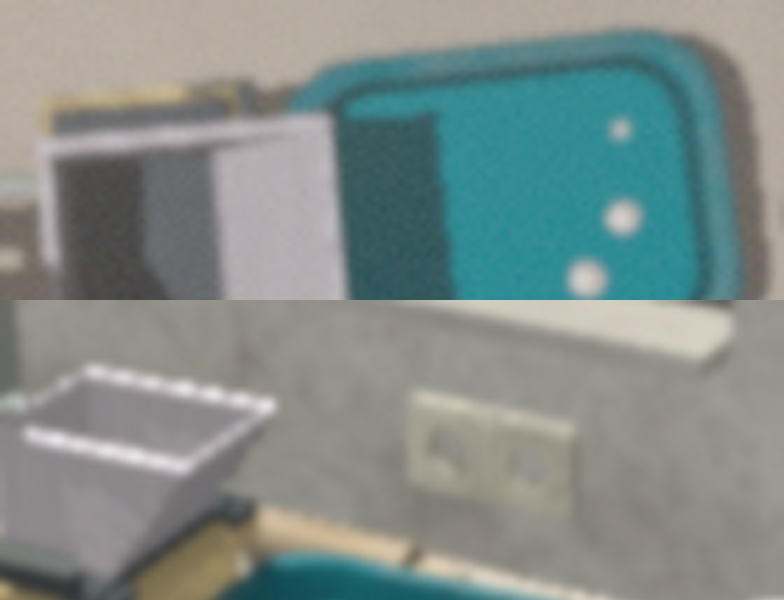

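The metal tub is empty. Three ball caps show, partly submerged, in the wash tub's water at (585,278), (623,217) and (620,128). Handing in.

```bash
python3 -c "
from cell import bot
print(bot.sign_off())"
```

```text
the job is handed in; nothing more can be done
None
```

The job is handed in: all three balls are in the wash tub, the metal tub is back flat within about 2 mm of its place, the bolt went to its hard stop in two pushes, and the gripper is clear of everything at about 25 s of the 61 s allowed; no verdict came back.

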